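# Stamp a lock plate in the hand press

### The arm

A 7-joint arm with a two-finger parallel gripper is mounted at the origin on the work surface. World frame = base frame: x ahead of the robot, y to its left, z up, the work surface at z = 0. Lengths are in m, angles in rad, forces in N, time in s.
With the tool pointing down it reaches from about 0.4 to 0.85 m from the base axis. Payload 4.5 kg.
Tool frame: the origin (TCP) lies on the centre line of the jaws, within the pads' length; the fingertips stand 11 mm ahead of it and the grasp point (between the pads) lies 8 mm behind it; z points along the fingers, y is the line along which they close (so a half turn about z gives the same grasp; the last joint's range is limited). The gripper opens to 88 mm and grips with 3 to 60 N. Pads are 18 mm wide; open, the fingers measure 123 mm over their backs; the gripper's body (75 mm by 187 mm) begins 45 mm behind the grasp point.
Start: joints at [-1.134, 0.689, -0.195, 1.565, 0.157, 0.902, -0.215], TCP at [0.245, 0.575, 0.25] pointing down, gripper open.
Joint ranges: [-3.01, 3.01], [-0.46, 2.08], [-1.47, 1.51], [0.13, 2.56], [-1, 4.14], [0.04, 2.09], [-2.66, 2.66]. Speed limits (rad/s): [2.57, 2.57, 3.14, 3.14, 3.14, 3.14, 3.14].

### API

Orientations are given as a unit quaternion [x, y, z, w].
In Python, from plant import * gives the robot as it stands. The module is installed in compiled form; this text tells all that it offers.
- The arm moves only by the tool send_rows, never from a script. Its argument "motion" is a list of rows, each an object of numbers: "x", "y", "z": the shift along the tool's x, y, z in cm; "rx", "ry", "rz": the turn, a rotation vector about the tool's x, y, z in rad; "jaw": the finger opening in cm, from 0 to 8.81. In form: [{"x": .., "y": .., "z": .., "rx": .., "ry": .., "rz": .., "jaw": ..}, ...]. A call has exactly 5 rows; each row shifts and turns the commanded pose from where the row before left it, along the tool's axes as they then stand; what a row does not reach is not made up. A row lasts 1/10 s, in which the tool goes at most 50 mm and 8.59 degrees, less where a joint would pass 70% of its speed; a pose out of reach is approached as far as the arm can. A call is refused whole if a number of a shift passes 5 or a number of a turn 0.15, either way. A call with a gripper value outside its range is refused whole. The fingers move at their own pace and stop on an object; "grip_force" is the grip in N (left out, the last holds). Time passes only in rows, so rows that do not move let the fingers close, or fill a call up. It gives the time, the measured TCP pose, the force, the opening and the grip force at its end, in the units of the state.
- get_state(): the state, without advancing time (a new reading comes with each control period).
- snapshot(name): name is "scene" or "top"; returns a dict with "img" (480x640x3 uint8, red, green, blue), "vertical_fov" (degrees; the focal length in pixels is half the picture's height over the tangent of half this angle, whatever the lens; pixels are square), "cx", "cy" (the principal point, pixels), "extrinsics" (4x4, takes a point from camera to world coordinates). Camera axes: x right, y up, looking along -z (the intrinsics and any distortion apply to the point x, -y, -z); pixel columns grow to the right and rows downward; lengths in m; the calibration is good to about 2 mm. A picture is of the moment at which its call begins. There is no depth.
- finish_job(): hands the job in; it is judged then, once.
The state is a dict: "clock": time; "q": joint angles; "qd": joint speeds; "joint_torque": joint torques, N m; "tool_pos": TCP position; "eef_rot": TCP orientation; "contact_force": force on the tool from outside, world axes, zero at the start; "moment": the same for the moment, N m; "opening": opening from 0.0 (shut) to 1.0 (fully open); "finger_force": force on a finger pad.
Only numpy, scipy, OpenCV 4.12 (cv2) and the standard library are available. Lean on these libraries where they do the work, as an engineer would, in place of code of your own. Each camera call takes 0.05 s, during which the arm holds its last target. There are 200 camera calls.

### The job

Slide the brass lock plate, lying flat, into the green hand press until its end meets the stop and let go of it, then push the red plunger down past its soft first stop all the way to the stiff second stop, hold it there for a moment and let it spring fully back up. Then take the stamped plate out, lay it flat inside the blue tray and let go. Leave the dark steel plate, the file and the padlock where they are.

Things in the scene. Friction and masses are not known exactly. Their poses are not given: they have to be found in the camera images.
- brass_plate_center (a point): Centre (half-way up) of the loose brass-coloured lock plate, a flat bar 170 long (its x axis) x 38 wide (y) x 10 mm thick (z), about 0.14 kg, lying flat on the counter with its dark keyhole upwards. The two ends are alike for the press: either may go in first.
- dark_plate_center (a point): Centre of a dark steel plate of the same shape and size (x along its length); not to be used, leave it where it lies.
- nest (a point): Where the brass plate's centre must come to lie in the press, 31 mm above the counter; the plate's length lies along its x axis, which points into the press; z up. A steel tongue 24 mm wide, top at 26 mm height, carries the plate from x = -65 to +32 mm; fingers can pass beside it down to the counter for x below +10 mm.
- end_stop (a point): Middle of the upright wall that ends the plate's slot, 85 mm beyond the nest point (+x): a plate pushed home touches it. Before it is a 62 mm wide anvil, level with the tongue, with two guide rails 42 mm apart and 10 mm high running 50 mm back from the stop, then flared lead-ins 20 mm more. Axes as the nest.
- press: Green hand press fixed to the counter. Origin on the counter under the stamp axis, which is 65 mm beyond the nest point; axes as the nest. Its head overhangs the slot from x = -22 to +82 mm, 56 mm wide, from 77 to 117 mm height (steel collar to 123 mm). Under it the brass shoe (28 mm diameter) ends at 50 mm height at rest, 14 mm above a loaded plate. The throat opens to -x.
- knob_top (a point): Centre of the top face of the red mushroom knob (52 mm diameter, flat over the middle 44 mm) of the plunger, on the stamp axis, 172 mm above the counter at rest. It is pressed straight down; 24 mm in all with a plate loaded.
- shoe (a joint): First stage of the plunger (m): 0 at rest, up to about 0.014 when the shoe has come down on a loaded plate, the soft first stop (0.015 with no plate). It takes about 1.5 N to start and 4 N at the stop. The spring returns it to 0 when let go.
- plunger (a joint): Second stage (m): 0 until the shoe has stopped, then to 0.010 at the stiff second stop. It takes about 6 N to start and 14 N to reach the stop; beyond it the plunger is rigid. The spring returns it to 0 when let go.
- tray: Blue open tray for finished work, fixed to the counter. Origin under its centre; outside 250 (x) x 120 (y) x 20 mm high, walls and floor 5 mm thick, grey lining.
- file: Bystander: flat file, steel blade and green handle, about 305 mm long along its x axis, 26 mm high; origin on its underside near the blade's root.
- padlock: Bystander: brass padlock lying flat, body 55 x 60 x 28 mm, shackle to +x; origin under the body's centre.
Things that resemble listed ones, but are neither listed nor needed, are in the scene too. Of the things that look like the press, the smaller one is meant.

How it is judged:
On the way, in this order (a step that is already met when the one before it is completed fails the run):
1. the brass plate lies flat in the press, its end within 5 mm of the stop, let go of (x of brass_plate_center in the frame of nest between -0.005 and 0.004 m and y of brass_plate_center in the frame of nest between -0.004 and 0.004 m and z of brass_plate_center in the frame of nest between -0.003 and 0.003 m and angle between the x axis of brass_plate_center and the x axis of nest, either way round below 0.07 rad and contact force between the fingers and brass_plate below 0.3 N), for 0.2 s.
2. with the plate still in place, the plunger is pressed to its second stop (second stage within 1.5 mm of its end) (x of brass_plate_center in the frame of nest between -0.005 and 0.004 m and y of brass_plate_center in the frame of nest between -0.004 and 0.004 m and z of brass_plate_center in the frame of nest between -0.003 and 0.003 m and angle between the x axis of brass_plate_center and the x axis of nest, either way round below 0.07 rad and value of joint shoe above 0.012 m and value of joint plunger above 0.0085 m), for 0.2 s.
3. the plunger has sprung fully back up, the plate still in place (x of brass_plate_center in the frame of nest between -0.005 and 0.004 m and y of brass_plate_center in the frame of nest between -0.004 and 0.004 m and z of brass_plate_center in the frame of nest between -0.003 and 0.003 m and angle between the x axis of brass_plate_center and the x axis of nest, either way round below 0.07 rad and value of joint shoe below 0.002 m and value of joint plunger below 0.0015 m), for 0.2 s.
At the end, for the whole second after the job is handed in: The brass plate lies flat (within 3.5 degrees) and at rest on the floor of the blue tray, inside its walls, let go of, and the plunger is fully up (first stage within 2 mm, second within 1.5 mm) (x of brass_plate_center in the frame of tray between -0.045 and 0.045 m and y of brass_plate_center in the frame of tray between -0.045 and 0.045 m and z of brass_plate_center in the frame of tray below 0.014 m and angle between brass_plate_center's own z axis and vertical below 0.06 rad and linear speed of brass_plate below 0.02 m/s and value of joint shoe below 0.002 m and value of joint plunger below 0.0015 m); the robot touches nothing.
It fails at once if the dark plate is moved by more than 25 mm (distance of dark_plate_center from where it was at the start of the episode above 0.025 m).
It fails at once if the file is moved by more than 25 mm (distance of file from where it was at the start of the episode above 0.025 m).
It fails at once if the padlock is moved by more than 25 mm (distance of padlock from where it was at the start of the episode above 0.025 m).
It also fails if it takes over 72 s, if anything falls off the work surface, if the arm or the gripper's body presses on something with over 40 N, if the wrist force passes 120 N, or if a joint passes its speed limit or range.

## Working session

There is one attempt and no reset: what is moved stays moved. The work goes in short steps, Python scripts to look and compute and a tool call to move; the robot and the scene stay as the last step left them, time stands still between calls to the robot, and variables do not carry over. Pictures are saved under pics/ and viewed, at most 10 in all, crops included, and the job is handed in when it is done.

Besides the shell and the picture viewer there is one more tool, called after "Emit:" as name(argument=value, ...) on one line, values as JSON. send_rows: Moves the arm, as the interface text tells. Its arguments: {"type":"object","properties":{"motion":{"type":"array"},"grip_force":{"type":"number"}},"required":["motion"]}

```bash
mkdir -p pics; python3 - <<'E'
from plant import *
import cv2,pickle
for n in("top","scene"):
    s=snapshot(n); cv2.imwrite(f"pics/{n}0.png",s["img"][:,:,::-1]); pickle.dump(s,open(n+"0.pkl","wb"))
    print(n,{k:s[k] for k in s if k!="img"})
print(get_state())
E
```

```text
top {'vertical_fov': 42.564925970556985, 'cx': 324.79531867549986, 'cy': 238.8596646165955, 'extrinsics': array([[-2.39727050e-02,  9.78268730e-01, -2.05950481e-01,
         1.62475022e-01],
       [-9.99700896e-01, -2.44556374e-02,  2.00773177e-04,
        -2.32677382e-04],
       [-4.84024017e-03,  2.05893694e-01,  9.78562394e-01,
         1.69557340e+00],
       [ 0.00000000e+00,  0.00000000e+00,  0.00000000e+00,
         1.00000000e+00]])}
scene {'vertical_fov': 43.565320739616695, 'cx': 320.98958478769157, 'cy': 242.7442486571471, 'extrinsics': array([[-0.89503828, -0.29162437,  0.33743399,  0.9573261 ],
       [ 0.44557136, -0.61744863,  0.64824637,  0.91685154],
       [ 0.01930371,  0.73055624,  0.68257963,  1.11867983],
       [ 0.        ,  0.        ,  0.        ,  1.        ]])}
{'clock': 0.1, 'q': array([-1.13421095,  0.68987165, -0.19452475,  1.56618692,  0.15728458,
        0.9025199 , -0.21511027]), 'qd': array([-1.36664072e-03, -1.98746377e-03,  3.37212938e-04, -3.03503537e-03,
       -9.23659740e-05,  4.52026189e-04,  2.63669778e-04]), 'joint_torque': array([-2.95525366e-03, -5.28501070e+01, -1.27143949e+00, -1.53836775e+01,
       -5.25766402e-02,  2.00138631e-03,  3.27313865e-05]), 'tool_pos': array([0.24481535, 0.57448313, 0.24902226]), 'eef_rot': array([ 2.00007769e-01,  9.79793986e-01, -7.91130422e-04, -1.07722488e-04]), 'contact_force': array([0.08774041, 0.09601183, 0.04871046]), 'moment': array([-0.03246563, -0.00938574, -0.0395362 ]), 'finger_force': 0.0, 'opening': 1.0046257965031833}
```

View pics/top0.png

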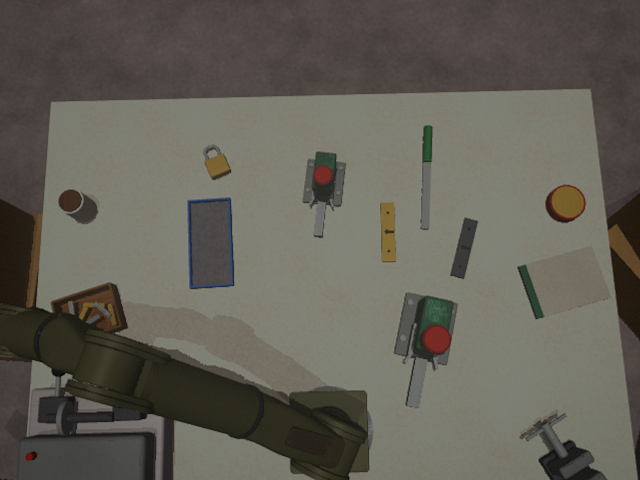

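View pics/scene0.png

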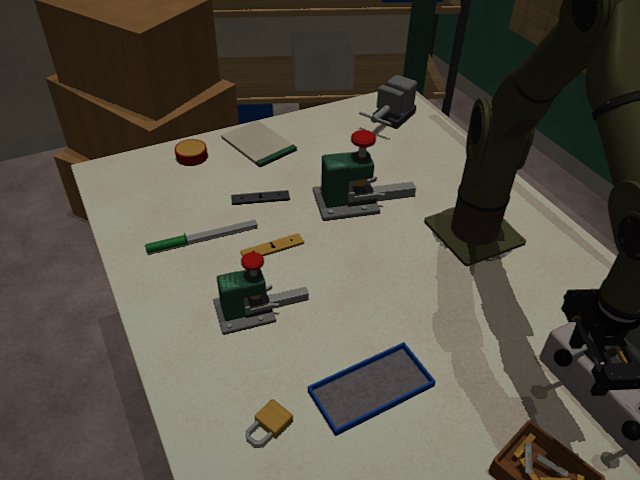

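The top view shows brass plate (388,232), dark plate (464,248), small press (323,180), large press (432,330), tray (211,243), file (427,180) and padlock (216,162). 
Lookalikes: for the plate, the dark one (464,248) and brass bits in the box (95,310), so I choose (388,232). For the press, the large one (432,330), so I choose the smaller at (323,180).

```bash
cat > h.py <<'E'
import numpy as np,cv2,pickle
def ray(s,u,v):
    f=240/np.tan(np.radians(s["vertical_fov"])/2);E=s["extrinsics"]
    d=E[:3,:3]@np.array([(u-s["cx"])/f,-(v-s["cy"])/f,-1]);return E[:3,3],d
def pix2w(s,u,v,z):
    o,d=ray(s,u,v);return o+d*(z-o[2])/d[2]
def w2pix(s,p):
    f=240/np.tan(np.radians(s["vertical_fov"])/2);E=s["extrinsics"]
    c=E[:3,:3].T@(np.array(p)-E[:3,3]);return s["cx"]+f*c[0]/-c[2],s["cy"]-f*c[1]/-c[2]
def crop(s,x,y,w,h,k,fn):
    im=s["img"][y:y+h,x:x+w,::-1]
    im=cv2.resize(im,None,fx=k,fy=k,interpolation=cv2.INTER_CUBIC)
    im=np.clip(im.astype(float)*1.5,0,255).astype(np.uint8)
    for i in range(0,w,10):
        cv2.line(im,(i*k,0),(i*k,4 if i%50 else 12),(0,0,255),1)
        if i%20==0: cv2.putText(im,str(x+i),(i*k,20),0,.35,(0,0,255),1)
    for j in range(0,h,10):
        cv2.line(im,(0,j*k),(6,j*k),(0,0,255),1)
        if j%20==0: cv2.putText(im,str(y+j),(8,j*k+4),0,.35,(0,0,255),1)
    cv2.imwrite(fn,im)
E
python3 - <<'E'
from h import *
s=pickle.load(open("top0.pkl","rb"));crop(s,290,140,120,130,6,"pics/c1.png") if 0 else crop(s,290,145,125,120,5,"pics/c1.png")
s=pickle.load(open("scene0.pkl","rb"));crop(s,190,220,150,120,5,"pics/c2.png")
E
```

```text
(no output)
```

View pics/c1.png

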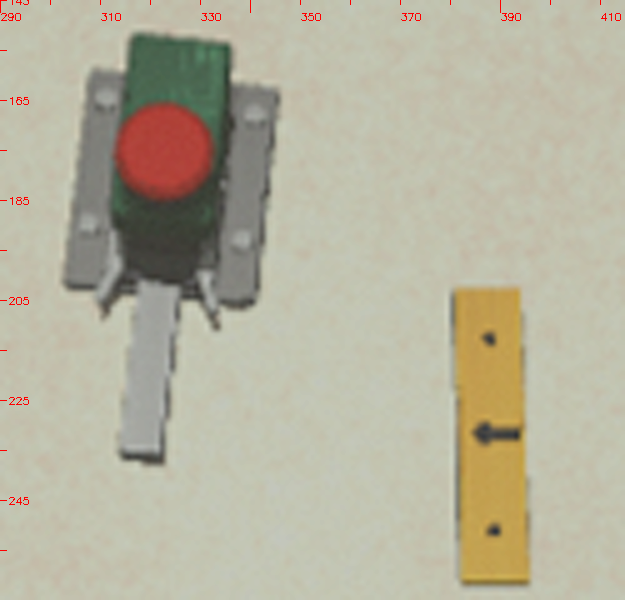

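View pics/c2.png

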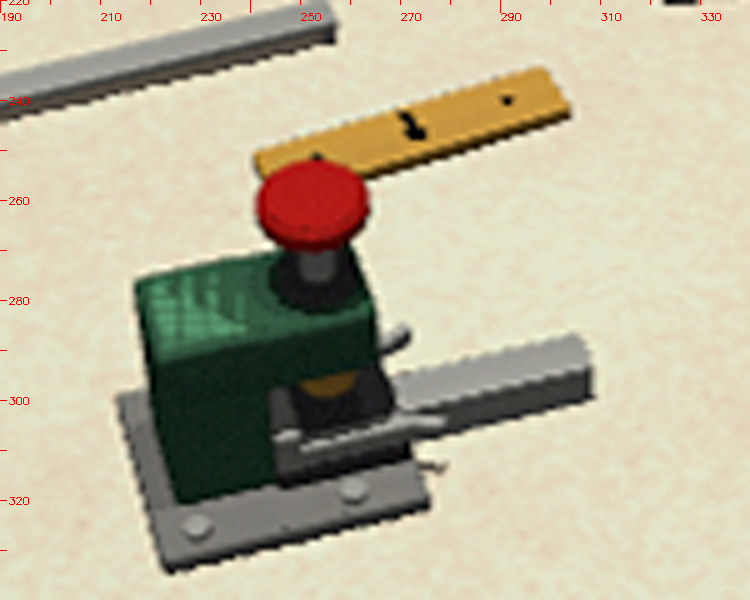

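The crops confirm the brass plate, keyhole up, with corners at (380.4,202.8), (394,202.6), (382,261.6) and (395.8,261.4). They also show the small press: knob (322.8,175), tongue end (318.1,235.6), with the throat facing the robot.

```bash
python3 - <<'E'
from h import *
np.set_printoptions(precision=4,suppress=True)
s=pickle.load(open("top0.pkl","rb"));c=pickle.load(open("scene0.pkl","rb"))
P=np.array([pix2w(s,u,v,.01) for u,v in[(380.4,202.8),(394,202.6),(382,261.6),(395.8,261.4)]])
a=P[:2].mean(0);b=P[2:].mean(0);print("plate",P.mean(0),"len",np.linalg.norm(a-b),"w",np.linalg.norm(P[0]-P[1]),"yaw",np.arctan2(*(a-b)[[1,0]]))
print("plate scene corners",pix2w(c,299,233.4,.01),pix2w(c,304,241.6,.01),"top",P[2],P[3])
k=pix2w(s,322.8,175,.172);t=pix2w(s,318.1,235.6,.026);n=pix2w(s,321.8,202,.026)
print("knob",k,pix2w(c,252.4,260.2,.172),"tongue",t,(pix2w(c,305.4,287,.026)+pix2w(c,308.4,293,.026))/2)
print("dist",np.linalg.norm((k-t)[:2]),"yaw",np.arctan2(*(k-t)[[1,0]]),np.arctan2(*(n-t)[[1,0]]))
Q=np.array([pix2w(s,u,v,0.005) for u,v in[(308,159),(345.8,163),(302.8,202.2),(341,206)]])
print("base",Q[:,:2].tolist())
for i,j in((2,0),(3,1)):print(np.arctan2(*(Q[j]-Q[i])[[1,0]]))
T=np.array([pix2w(s,u,v,0.02) for u,v in[(188,201),(230.5,198.5),(191,288),(234,286)]])
print("tray",T[:,:2].tolist(),T.mean(0),np.arctan2(*(T[0]-T[2])[[1,0]]))
for n,u,v in(("file",428,127),("file2",425,229),("padlock",218,168)):print(n,pix2w(s,u,v,.02))
E
```

```text
plate [ 0.533  -0.1782  0.01  ] len 0.16870128183986188 w 0.0384741965910633 yaw -0.01689059919527638
plate scene corners [ 0.4471 -0.1955  0.01  ] [ 0.4488 -0.1598  0.01  ] top [ 0.4488 -0.1576  0.01  ] [ 0.4485 -0.1959  0.01  ]
knob [0.6518 0.0006 0.172 ] [0.6533 0.0035 0.172 ] tongue [0.5236 0.0178 0.026 ] [0.5243 0.0165 0.026 ]
dist 0.1293902263671115 yaw -0.13327546279498165 -0.12900808776621261
base [[0.7546962010118604, 0.042186605717338774], [0.7398113176111224, -0.0663627859736969], [0.6262023223643223, 0.05931884253018444], [0.612312900583446, -0.048795634355573464]]
-0.1325493886656334
-0.13692118721194432
tray [[0.633774418849548, 0.3822714967194878], [0.6380433756823642, 0.26247900758094944], [0.38690994943354395, 0.3686894753855779], [0.38951832542230447, 0.2510206270316007]] [0.5121 0.3161 0.02  ] 0.054962716858259215
file [ 0.8376 -0.3064  0.02  ]
file2 [ 0.5362 -0.2804  0.02  ]
padlock [0.7291 0.2988 0.02  ]
```

The measurements from the two cameras agree: plate (0.533,-0.178) at yaw -0.017, press yaw -0.133, nest ≈(0.588,0.0086). I'm moving to above the plate's rear part.

Emit:
send_rows(motion=[{"rz":-0.13},{"rz":-0.13},{"rz":-0.126},{"x":-2.33,"y":-3.01},{"x":-2.33,"y":-3.01}])

```text
schema error: expected keys x, y, z, rx, ry, rz, jaw
```

Emit:
send_rows(motion=[{"x":-2.33,"y":-3.01},{"x":-2.33,"y":-3.01},{"x":-2.33,"y":-3.01},{"x":-2.33,"y":-3.01},{"x":-2.33,"y":-3.01}])

```text
schema error: expected keys x, y, z, rx, ry, rz, jaw
```

Emit:
send_rows(motion=[{"x":-2.33,"y":-3.01},{"x":-2.33,"y":-3.01},{"x":-0.56,"y":-4.34},{"x":-0.56,"y":-4.34},{"x":-0.56,"y":-4.34}])

```text
schema error: expected keys x, y, z, rx, ry, rz, jaw
```

All keys are required.

Emit:
send_rows(motion=[{"x":0,"y":0,"z":0,"rx":0,"ry":0,"rz":-0.13,"jaw":8.8},{"x":0,"y":0,"z":0,"rx":0,"ry":0,"rz":-0.13,"jaw":8.8},{"x":0,"y":0,"z":0,"rx":0,"ry":0,"rz":-0.126,"jaw":8.8},{"x":-2.33,"y":-3.01,"z":0,"rx":0,"ry":0,"rz":0,"jaw":8.8},{"x":-2.33,"y":-3.01,"z":0,"rx":0,"ry":0,"rz":0,"jaw":8.8}], grip_force=30)

```text
clock: 0.6
tool_pos: [0.29, 0.5138, 0.2492]
eef_rot: [0.007, 1.0, -0.0, -0.0]
contact_force: [-0.1, -0.4, 0.2]
opening: 0.999
finger_force: 0.0
```

Emit:
send_rows(motion=[{"x":-2.33,"y":-3.01,"z":0,"rx":0,"ry":0,"rz":0,"jaw":8.8},{"x":-2.33,"y":-3.01,"z":0,"rx":0,"ry":0,"rz":0,"jaw":8.8},{"x":-2.33,"y":-3.01,"z":0,"rx":0,"ry":0,"rz":0,"jaw":8.8},{"x":-2.33,"y":-3.01,"z":0,"rx":0,"ry":0,"rz":0,"jaw":8.8},{"x":-2.33,"y":-3.01,"z":0,"rx":0,"ry":0,"rz":0,"jaw":8.8}])

```text
clock: 1.1
tool_pos: [0.4052, 0.36, 0.2494]
eef_rot: [0.008, 1.0, -0.0, -0.0]
contact_force: [0.4, 0.1, 0.6]
opening: 0.997
finger_force: 0.0
```

Emit:
send_rows(motion=[{"x":-2.33,"y":-3.01,"z":0,"rx":0,"ry":0,"rz":0,"jaw":8.8},{"x":-2.33,"y":-3.01,"z":0,"rx":0,"ry":0,"rz":0,"jaw":8.8},{"x":-0.56,"y":-4.34,"z":0,"rx":0,"ry":0,"rz":0,"jaw":8.8},{"x":-0.56,"y":-4.34,"z":0,"rx":0,"ry":0,"rz":0,"jaw":8.8},{"x":-0.56,"y":-4.34,"z":0,"rx":0,"ry":0,"rz":0,"jaw":8.8}])

```text
clock: 1.6
tool_pos: [0.4646, 0.1683, 0.2494]
eef_rot: [0.008, 1.0, -0.0, -0.0]
contact_force: [-0.1, -0.1, -0.5]
opening: 0.996
finger_force: 0.0
```

Emit:
send_rows(motion=[{"x":-0.55,"y":-4.32,"z":0,"rx":0,"ry":0,"rz":0,"jaw":8.8},{"x":-0.55,"y":-4.32,"z":0,"rx":0,"ry":0,"rz":0,"jaw":8.8},{"x":-0.55,"y":-4.32,"z":0,"rx":0,"ry":0,"rz":0,"jaw":8.8},{"x":-0.55,"y":-4.32,"z":0,"rx":0,"ry":0,"rz":0,"jaw":8.8},{"x":-0.55,"y":-4.32,"z":0,"rx":0,"ry":0,"rz":0,"jaw":8.8}])

```text
clock: 2.1
tool_pos: [0.4883, -0.0481, 0.2496]
eef_rot: [0.008, 1.0, 0.0, -0.0]
contact_force: [0.8, 0.4, 0.1]
opening: 0.996
finger_force: 0.0
```

Emit:
send_rows(motion=[{"x":-0.55,"y":-4.32,"z":0,"rx":0,"ry":0,"rz":0,"jaw":8.8},{"x":-0.55,"y":-4.32,"z":0,"rx":0,"ry":0,"rz":0,"jaw":8.8},{"x":-0.55,"y":-4.32,"z":0,"rx":0,"ry":0,"rz":0,"jaw":8.8},{"x":0,"y":0,"z":0,"rx":0,"ry":0,"rz":0,"jaw":8.8},{"x":0,"y":0,"z":0,"rx":0,"ry":0,"rz":0,"jaw":8.8}])

```text
clock: 2.6
tool_pos: [0.5024, -0.177, 0.2492]
eef_rot: [0.01, 1.0, 0.0, -0.0]
contact_force: [0.4, 0.0, 0.3]
opening: 0.995
finger_force: 0.0
```

Emit:
send_rows(motion=[{"x":0,"y":0,"z":4.5,"rx":0,"ry":0,"rz":0,"jaw":8.8},{"x":0,"y":0,"z":4.5,"rx":0,"ry":0,"rz":0,"jaw":8.8},{"x":0,"y":0,"z":4.5,"rx":0,"ry":0,"rz":0,"jaw":8.8},{"x":0,"y":0,"z":4.5,"rx":0,"ry":0,"rz":0,"jaw":8.8},{"x":0,"y":0,"z":0,"rx":0,"ry":0,"rz":0,"jaw":8.8}])

```text
clock: 3.1
tool_pos: [0.4993, -0.1725, 0.0648]
eef_rot: [0.006, 1.0, 0.002, -0.005]
contact_force: [0.2, 0.3, 0.8]
opening: 0.998
finger_force: 0.0
```

Emit:
send_rows(motion=[{"x":0,"y":0,"z":1,"rx":0,"ry":0,"rz":0,"jaw":8.8},{"x":0,"y":0,"z":1,"rx":0,"ry":0,"rz":0,"jaw":8.8},{"x":0,"y":0,"z":1,"rx":0,"ry":0,"rz":0,"jaw":8.8},{"x":0,"y":0,"z":0,"rx":0,"ry":0,"rz":0,"jaw":8.8},{"x":0,"y":0,"z":0,"rx":0,"ry":0,"rz":0,"jaw":8.8}])

```text
clock: 3.6
tool_pos: [0.5033, -0.1763, 0.0403]
eef_rot: [0.008, 1.0, -0.0, 0.001]
contact_force: [0.2, -0.3, 0.7]
opening: 0.999
finger_force: 0.0
```

Emit:
send_rows(motion=[{"x":0,"y":-0.1,"z":1,"rx":0,"ry":0,"rz":0,"jaw":7},{"x":0,"y":0,"z":1,"rx":0,"ry":0,"rz":0,"jaw":6},{"x":0,"y":0,"z":0.6,"rx":0,"ry":0,"rz":0,"jaw":5},{"x":0,"y":0,"z":0,"rx":0,"ry":0,"rz":0,"jaw":4.5},{"x":0,"y":0,"z":0,"rx":0,"ry":0,"rz":0,"jaw":4.5}])

```text
clock: 4.1
tool_pos: [0.5027, -0.177, 0.0134]
eef_rot: [0.008, 1.0, 0.0, -0.0]
contact_force: [-0.3, -0.5, -0.7]
opening: 0.568
finger_force: 0.0
```

Emit:
send_rows(motion=[{"x":0,"y":0,"z":0,"rx":0,"ry":0,"rz":0,"jaw":3.5},{"x":0,"y":0,"z":0,"rx":0,"ry":0,"rz":0,"jaw":3},{"x":0,"y":0,"z":0,"rx":0,"ry":0,"rz":0,"jaw":3},{"x":0,"y":0,"z":0,"rx":0,"ry":0,"rz":0,"jaw":3},{"x":0,"y":0,"z":0,"rx":0,"ry":0,"rz":0,"jaw":3}])

```text
clock: 4.6
tool_pos: [0.5029, -0.1772, 0.0139]
eef_rot: [0.008, 1.0, -0.0, 0.0]
contact_force: [0.8, -0.6, 0.9]
opening: 0.425
finger_force: 30.0
```

Emit:
send_rows(motion=[{"x":0,"y":0,"z":-2,"rx":0,"ry":0,"rz":0,"jaw":3},{"x":0,"y":0,"z":-3.3,"rx":0,"ry":0,"rz":0,"jaw":3},{"x":0,"y":0,"z":-3.3,"rx":0,"ry":0,"rz":0,"jaw":3},{"x":0.73,"y":4.02,"z":0,"rx":0,"ry":0,"rz":0,"jaw":3},{"x":0.73,"y":4.02,"z":0,"rx":0,"ry":0,"rz":0,"jaw":3}])

```text
clock: 5.1
tool_pos: [0.4902, -0.0973, 0.1007]
eef_rot: [0.011, 1.0, -0.0, 0.002]
contact_force: [0.8, 0.9, -2.9]
opening: 0.424
finger_force: 30.0
```

Emit:
send_rows(motion=[{"x":0.73,"y":4.02,"z":0,"rx":0,"ry":0,"rz":0,"jaw":3},{"x":0.73,"y":4.02,"z":0,"rx":0,"ry":0,"rz":0,"jaw":3},{"x":0.73,"y":4.02,"z":0,"rx":0,"ry":0,"rz":0,"jaw":3},{"x":0,"y":0,"z":0,"rx":0,"ry":0,"rz":0.116,"jaw":3},{"x":0,"y":0,"z":0,"rx":0,"ry":0,"rz":0,"jaw":3}])

```text
clock: 5.6
tool_pos: [0.4694, 0.0261, 0.0997]
eef_rot: [0.065, 0.998, 0.0, -0.0]
contact_force: [-0.1, -0.6, -2.0]
opening: 0.432
finger_force: 30.0
```

Emit:
send_rows(motion=[{"x":0,"y":0,"z":1,"rx":0,"ry":0,"rz":0,"jaw":3},{"x":0,"y":0,"z":1,"rx":0,"ry":0,"rz":0,"jaw":3},{"x":0,"y":0,"z":1,"rx":0,"ry":0,"rz":0,"jaw":3},{"x":0,"y":0,"z":1,"rx":0,"ry":0,"rz":0,"jaw":3},{"x":0,"y":0,"z":0,"rx":0,"ry":0,"rz":0,"jaw":3}])

```text
clock: 6.1
tool_pos: [0.4689, 0.024, 0.0581]
eef_rot: [0.066, 0.998, -0.0, -0.001]
contact_force: [-0.6, -0.7, -0.7]
opening: 0.426
finger_force: 30.0
```

```bash
python3 - <<'E'
from plant import *
from h import *
s=snapshot("top");pickle.dump(s,open("top1.pkl","wb"));c=snapshot("scene");pickle.dump(c,open("scene1.pkl","wb"))
crop(c,200,210,160,120,5,"pics/c3.png")
g=get_state();print(g["tool_pos"],g["eef_rot"],g["contact_force"],g["clock"])
E
```

```text
[0.46949143 0.02426646 0.05922184] [ 6.63798758e-02  9.97794289e-01 -1.20301241e-04 -5.03763545e-04] [ 0.04225592 -0.52109135 -1.94843034] 6.2
```

View pics/c3.png

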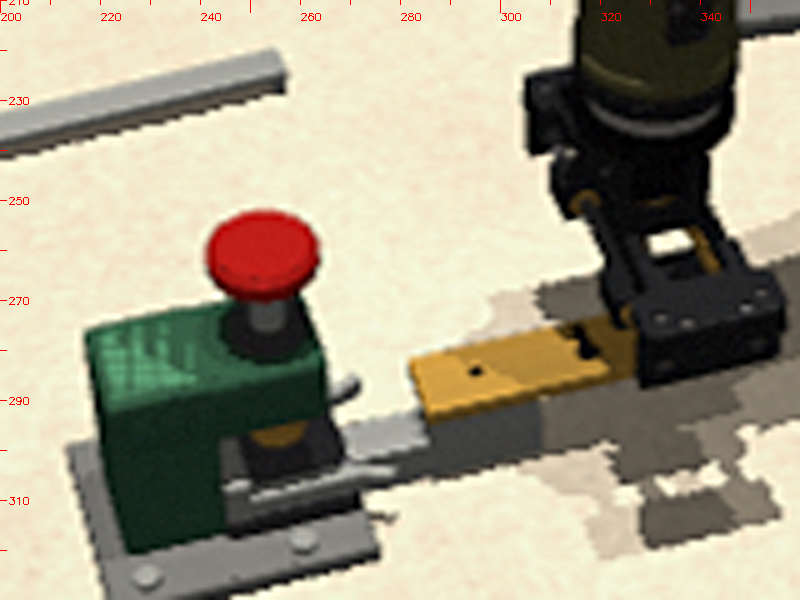

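The plate is held level above the tongue, with its front corners at scene pixels (282.2,282) and (285.6,294).

```bash
python3 - <<'E'
from h import *
c=pickle.load(open("scene1.pkl","rb"))
a=pix2w(c,282.2,282,.0545);b=pix2w(c,285.6,294,.0545)
u=np.array([np.cos(.133),-np.sin(.133)]);v=np.array([-u[1],u[0]])
n=np.array([.5884,.0086]);m=(a+b)[:2]/2
print(a,b,m,"nest-frame front",(m-n)@u,(m-n)@v,"tcp",(np.array([.4695,.0243])-n)@u,(np.array([.4695,.0243])-n)@v)
for t in((305.4,287),(308.4,293)):print((pix2w(pickle.load(open("scene0.pkl","rb")),*t,.026)[:2]-n)@v)
E
```

```text
[ 0.57830133 -0.00926493  0.0545    ] [0.58674555 0.02991524 0.0545    ] [0.58252344 0.01032516] nest-frame front -0.006053430006850815 0.0009306417714081537 tcp -0.11993188757420735 -0.0002057738751706707
-0.01124611780644288
0.009963802568164067
```

Emit:
send_rows(motion=[{"x":0,"y":0,"z":0.8,"rx":0,"ry":0,"rz":0,"jaw":3},{"x":0,"y":0,"z":0.8,"rx":0,"ry":0,"rz":0,"jaw":3},{"x":0,"y":0,"z":0,"rx":0,"ry":0,"rz":0,"jaw":3},{"x":0,"y":0,"z":0,"rx":0,"ry":0,"rz":0,"jaw":3},{"x":0,"y":0,"z":0,"rx":0,"ry":0,"rz":0,"jaw":3}])

```text
clock: 6.7
tool_pos: [0.4698, 0.0245, 0.0438]
eef_rot: [0.066, 0.998, 0.0, 0.0]
contact_force: [-0.1, 0.7, -0.9]
opening: 0.423
finger_force: 30.0
```

Emit:
send_rows(motion=[{"x":-0.5,"y":-0.05,"z":0.2,"rx":0,"ry":0,"rz":0,"jaw":3},{"x":-1,"y":0,"z":0,"rx":0,"ry":0,"rz":0,"jaw":3},{"x":-1,"y":0,"z":0,"rx":0,"ry":0,"rz":0,"jaw":3},{"x":-1,"y":0,"z":0,"rx":0,"ry":0,"rz":0,"jaw":3},{"x":-0.5,"y":0,"z":0,"rx":0,"ry":0,"rz":0,"jaw":3}], grip_force=20)

```text
clock: 7.2
tool_pos: [0.5114, 0.0184, 0.0419]
eef_rot: [0.067, 0.998, 0.0, 0.001]
contact_force: [-0.0, -0.5, -2.7]
opening: 0.428
finger_force: 20.0
```

Emit:
send_rows(motion=[{"x":-0.8,"y":0,"z":0,"rx":0,"ry":0,"rz":0,"jaw":3},{"x":-0.8,"y":0,"z":0,"rx":0,"ry":0,"rz":0,"jaw":3},{"x":-0.8,"y":0,"z":0,"rx":0,"ry":0,"rz":0,"jaw":3},{"x":-0.6,"y":0,"z":0,"rx":0,"ry":0,"rz":0,"jaw":3},{"x":0,"y":0,"z":0,"rx":0,"ry":0,"rz":0,"jaw":3}])

```text
clock: 7.7
tool_pos: [0.5403, 0.0146, 0.0417]
eef_rot: [0.067, 0.998, 0.0, 0.001]
contact_force: [0.1, -0.0, -2.3]
opening: 0.427
finger_force: 20.0
```

Emit:
send_rows(motion=[{"x":-0.5,"y":0,"z":0,"rx":0,"ry":0,"rz":0,"jaw":3},{"x":-0.5,"y":0,"z":0,"rx":0,"ry":0,"rz":0,"jaw":3},{"x":-0.4,"y":0,"z":0,"rx":0,"ry":0,"rz":0,"jaw":3},{"x":-0.2,"y":0,"z":0,"rx":0,"ry":0,"rz":0,"jaw":3},{"x":0,"y":0,"z":0,"rx":0,"ry":0,"rz":0,"jaw":3}])

```text
clock: 8.2
tool_pos: [0.5553, 0.0125, 0.0417]
eef_rot: [0.066, 0.998, 0.0, 0.0]
contact_force: [0.3, 0.1, -2.0]
opening: 0.426
finger_force: 20.0
```

Emit:
send_rows(motion=[{"x":-0.1,"y":0,"z":0,"rx":0,"ry":0,"rz":0,"jaw":3},{"x":-0.1,"y":0,"z":0,"rx":0,"ry":0,"rz":0,"jaw":3},{"x":-0.1,"y":0,"z":0,"rx":0,"ry":0,"rz":0,"jaw":3},{"x":0,"y":0,"z":0,"rx":0,"ry":0,"rz":0,"jaw":3},{"x":0,"y":0,"z":0,"rx":0,"ry":0,"rz":0,"jaw":3}])

```text
clock: 8.7
tool_pos: [0.5579, 0.0122, 0.0417]
eef_rot: [0.066, 0.998, 0.0, -0.0]
contact_force: [-0.2, -0.7, -1.7]
opening: 0.427
finger_force: 20.0
```

Emit:
send_rows(motion=[{"x":-0.1,"y":0,"z":0,"rx":0,"ry":0,"rz":0,"jaw":3},{"x":-0.1,"y":0,"z":0,"rx":0,"ry":0,"rz":0,"jaw":3},{"x":-0.1,"y":0,"z":0,"rx":0,"ry":0,"rz":0,"jaw":3},{"x":0,"y":0,"z":0,"rx":0,"ry":0,"rz":0,"jaw":3},{"x":0,"y":0,"z":0,"rx":0,"ry":0,"rz":0,"jaw":3}])

```text
clock: 9.2
tool_pos: [0.5581, 0.0119, 0.0412]
eef_rot: [0.066, 0.998, -0.0, -0.003]
contact_force: [-5.7, 1.2, -1.4]
opening: 0.432
finger_force: 19.9
```

The end meets the stop (-5.7 N). I'm relieving the push, lowering the plate onto the tongue and releasing.

Emit:
send_rows(motion=[{"x":0.2,"y":0,"z":0,"rx":0,"ry":0,"rz":0,"jaw":3},{"x":0,"y":0,"z":0.1,"rx":0,"ry":0,"rz":0,"jaw":3},{"x":0,"y":0,"z":0,"rx":0,"ry":0,"rz":0,"jaw":3},{"x":0,"y":0,"z":0,"rx":0,"ry":0,"rz":0,"jaw":5},{"x":0,"y":0,"z":0,"rx":0,"ry":0,"rz":0,"jaw":5.5}])

```text
clock: 9.7
tool_pos: [0.5611, 0.0121, 0.0413]
eef_rot: [0.067, 0.998, 0.0, 0.002]
contact_force: [-0.5, 0.1, 1.1]
opening: 0.587
finger_force: 0.0
```

Emit:
send_rows(motion=[{"x":0,"y":0,"z":0,"rx":0,"ry":0,"rz":0,"jaw":6},{"x":0,"y":0,"z":0,"rx":0,"ry":0,"rz":0,"jaw":6},{"x":0,"y":0,"z":0,"rx":0,"ry":0,"rz":0,"jaw":6},{"x":0,"y":0,"z":0,"rx":0,"ry":0,"rz":0,"jaw":6},{"x":0,"y":0,"z":0,"rx":0,"ry":0,"rz":0,"jaw":6}])

```text
clock: 10.2
tool_pos: [0.559, 0.0121, 0.0407]
eef_rot: [0.066, 0.998, 0.0, 0.0]
contact_force: [-0.1, -0.5, -1.1]
opening: 0.688
finger_force: 0.0
```

```bash
python3 - <<'E'
from plant import *
from h import *
c=snapshot("scene");pickle.dump(c,open("scene2.pkl","wb"))
s=snapshot("top");pickle.dump(s,open("top2.pkl","wb"))
crop(c,200,210,160,120,5,"pics/c4.png")
E
```

```text
(no output)
```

View pics/c4.png

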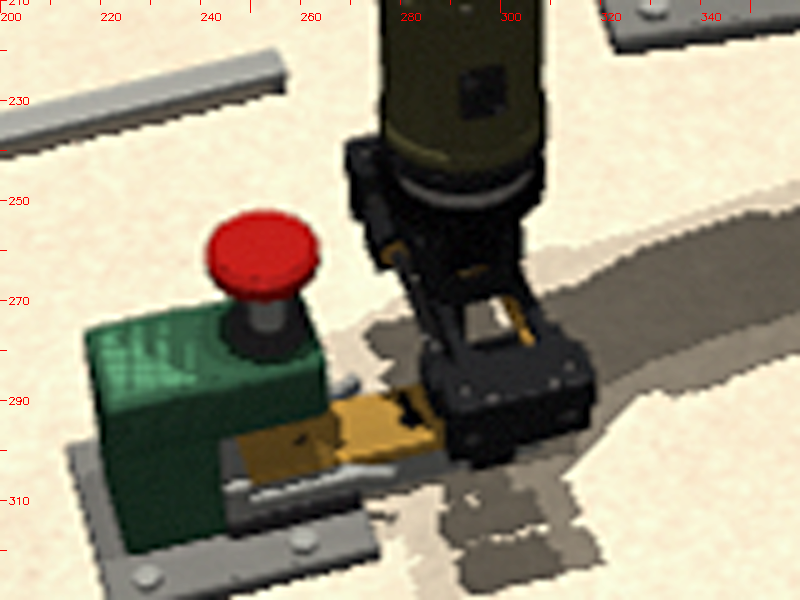

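The plate lies flat between the rails with its front under the head at (248,300). Next I rise, close the jaws and go over the knob.

Emit:
send_rows(motion=[{"x":0,"y":0,"z":-2,"rx":0,"ry":0,"rz":0,"jaw":6},{"x":0,"y":0,"z":-4,"rx":0,"ry":0,"rz":0,"jaw":6},{"x":0,"y":0,"z":-4.5,"rx":0,"ry":0,"rz":0,"jaw":3},{"x":0,"y":0,"z":-4.5,"rx":0,"ry":0,"rz":0,"jaw":0},{"x":0,"y":0,"z":-4.5,"rx":0,"ry":0,"rz":0,"jaw":0}])

```text
clock: 10.8
tool_pos: [0.5584, 0.012, 0.2375]
eef_rot: [0.066, 0.998, 0.0, -0.0]
contact_force: [0.6, -0.3, 0.7]
opening: 0.43
finger_force: 0.0
```

Emit:
send_rows(motion=[{"x":-3.15,"y":0.05,"z":0,"rx":0,"ry":0,"rz":0,"jaw":0},{"x":-3.15,"y":0.05,"z":0,"rx":0,"ry":0,"rz":0,"jaw":0},{"x":-3.15,"y":0.05,"z":0,"rx":0,"ry":0,"rz":0,"jaw":0},{"x":0,"y":0,"z":0,"rx":0,"ry":0,"rz":0,"jaw":0},{"x":0,"y":0,"z":0,"rx":0,"ry":0,"rz":0,"jaw":0}])

```text
clock: 11.3
tool_pos: [0.6522, 0.001, 0.235]
eef_rot: [0.066, 0.998, 0.0, -0.001]
contact_force: [0.4, -0.8, -0.3]
opening: 0.005
finger_force: 0.0
```

```bash
python3 - <<'E'
from plant import *
from h import *
c=snapshot("scene");pickle.dump(c,open("scene3.pkl","wb"))
crop(c,190,190,160,120,5,"pics/c5.png");print(get_state()["tool_pos"],get_state()["opening"])
E
```

```text
[0.65159456 0.00122923 0.23520334] 0.005316456262894105
```

View pics/c5.png

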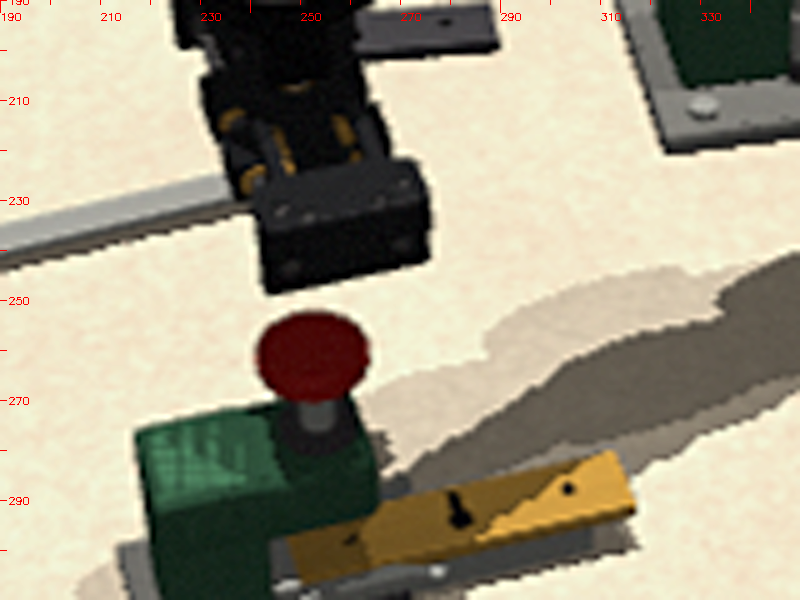

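Plate still in place, rear corners at (312.6,280) and (317.4,292); the knob is below the closed fingers.

```bash
python3 - <<'E'
from h import *
c=pickle.load(open("scene3.pkl","rb"))
u=np.array([np.cos(.133),-np.sin(.133)]);v=np.array([-u[1],u[0]]);n=np.array([.5884,.0086])
a=pix2w(c,312.6,280,.036);b=pix2w(c,317.4,292,.036);m=(a+b)[:2]/2;print(m,(m-n)@u,(m-n)@v)
E
```

```text
[0.50456925 0.02119883] -0.08476110855004139 0.0013709195017765283
```

Emit:
send_rows(motion=[{"x":0,"y":0,"z":2,"rx":0,"ry":0,"rz":0,"jaw":0},{"x":0,"y":0,"z":2,"rx":0,"ry":0,"rz":0,"jaw":0},{"x":0,"y":0,"z":0.9,"rx":0,"ry":0,"rz":0,"jaw":0},{"x":0,"y":0,"z":0,"rx":0,"ry":0,"rz":0,"jaw":0},{"x":0,"y":0,"z":0,"rx":0,"ry":0,"rz":0,"jaw":0}])

```text
clock: 11.85
tool_pos: [0.6527, 0.0012, 0.1874]
eef_rot: [0.066, 0.998, 0.0, 0.0]
contact_force: [-1.1, -0.6, -0.5]
opening: 0.006
finger_force: 0.0
```

Plate is home (rear at -84.8 mm). Pressing in steps.

Emit:
send_rows(motion=[{"x":0,"y":0,"z":0.4,"rx":0,"ry":0,"rz":0,"jaw":0},{"x":0,"y":0,"z":0.4,"rx":0,"ry":0,"rz":0,"jaw":0},{"x":0,"y":0,"z":0.4,"rx":0,"ry":0,"rz":0,"jaw":0},{"x":0,"y":0,"z":0.4,"rx":0,"ry":0,"rz":0,"jaw":0},{"x":0,"y":0,"z":0,"rx":0,"ry":0,"rz":0,"jaw":0}])

```text
clock: 12.35
tool_pos: [0.6535, 0.0012, 0.1707]
eef_rot: [0.066, 0.998, 0.0, 0.001]
contact_force: [1.9, 0.1, 4.2]
opening: 0.005
finger_force: 1.7
```

Emit:
send_rows(motion=[{"x":0,"y":0,"z":0.4,"rx":0,"ry":0,"rz":0,"jaw":0},{"x":0,"y":0,"z":0.4,"rx":0,"ry":0,"rz":0,"jaw":0},{"x":0,"y":0,"z":0.3,"rx":0,"ry":0,"rz":0,"jaw":0},{"x":0,"y":0,"z":0.3,"rx":0,"ry":0,"rz":0,"jaw":0},{"x":0,"y":0,"z":0,"rx":0,"ry":0,"rz":0,"jaw":0}])

```text
clock: 12.85
tool_pos: [0.6537, 0.0012, 0.1595]
eef_rot: [0.066, 0.998, 0.0, 0.001]
contact_force: [-2.9, -1.2, 17.7]
opening: 0.004
finger_force: 8.9
```

Emit:
send_rows(motion=[{"x":0,"y":0,"z":0.2,"rx":0,"ry":0,"rz":0,"jaw":0},{"x":0,"y":0,"z":0.2,"rx":0,"ry":0,"rz":0,"jaw":0},{"x":0,"y":0,"z":0,"rx":0,"ry":0,"rz":0,"jaw":0},{"x":0,"y":0,"z":0,"rx":0,"ry":0,"rz":0,"jaw":0},{"x":0,"y":0,"z":0,"rx":0,"ry":0,"rz":0,"jaw":0}])

```text
clock: 13.35
tool_pos: [0.6539, 0.0013, 0.1592]
eef_rot: [0.067, 0.998, -0.0, 0.002]
contact_force: [-10.2, -0.7, 40.5]
opening: 0.003
finger_force: 19.9
```

Rigid second stop reached and held. Releasing upward and checking the plate.

Emit:
send_rows(motion=[{"x":0,"y":0,"z":-0.3,"rx":0,"ry":0,"rz":0,"jaw":0},{"x":0,"y":0,"z":0,"rx":0,"ry":0,"rz":0,"jaw":0},{"x":0,"y":0,"z":0,"rx":0,"ry":0,"rz":0,"jaw":0},{"x":0,"y":0,"z":-0.5,"rx":0,"ry":0,"rz":0,"jaw":0},{"x":0,"y":0,"z":-0.6,"rx":0,"ry":0,"rz":0,"jaw":0}])

```text
clock: 13.85
tool_pos: [0.6536, 0.0012, 0.1683]
eef_rot: [0.066, 0.998, 0.0, 0.001]
contact_force: [-0.3, -0.7, 7.1]
opening: 0.004
finger_force: 3.2
```

Emit:
send_rows(motion=[{"x":0,"y":0,"z":-0.8,"rx":0,"ry":0,"rz":0,"jaw":0},{"x":0,"y":0,"z":-0.8,"rx":0,"ry":0,"rz":0,"jaw":0},{"x":0,"y":0,"z":-2,"rx":0,"ry":0,"rz":0,"jaw":0},{"x":0,"y":0,"z":-3,"rx":0,"ry":0,"rz":0,"jaw":0},{"x":0,"y":0,"z":0,"rx":0,"ry":0,"rz":0,"jaw":0}])

```text
clock: 14.35
tool_pos: [0.6541, 0.0011, 0.2359]
eef_rot: [0.067, 0.998, 0.0, 0.002]
contact_force: [-0.1, -0.1, 0.2]
opening: 0.006
finger_force: 0.0
```

```bash
python3 - <<'E'
from plant import *
from h import *
c=snapshot("scene");pickle.dump(c,open("scene4.pkl","wb"))
crop(c,190,190,160,120,5,"pics/c6.png");print(get_state()["tool_pos"],get_state()["contact_force"])
E
```

```text
[0.65296756 0.0009321  0.23385758] [ 0.07648797  0.36928946 -0.94377337]
```

View pics/c6.png

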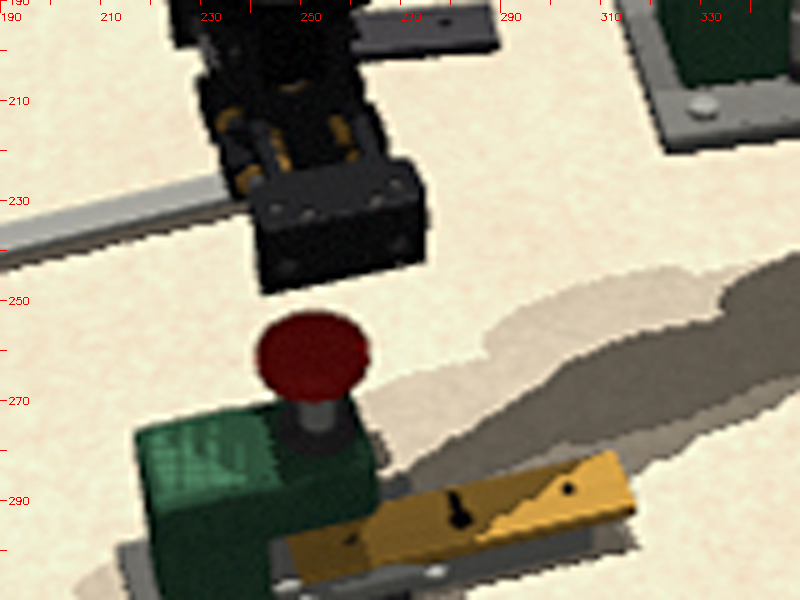

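The knob is back up at (252,260) and the plate has not moved. Returning to grip the plate.

Emit:
send_rows(motion=[{"x":3.15,"y":-0.05,"z":0,"rx":0,"ry":0,"rz":0,"jaw":6},{"x":3.15,"y":-0.05,"z":0,"rx":0,"ry":0,"rz":0,"jaw":6},{"x":3.15,"y":-0.05,"z":0,"rx":0,"ry":0,"rz":0,"jaw":6},{"x":0,"y":0,"z":0,"rx":0,"ry":0,"rz":0,"jaw":6},{"x":0,"y":0,"z":3,"rx":0,"ry":0,"rz":0,"jaw":6}])

```text
clock: 14.9
tool_pos: [0.5603, 0.0122, 0.2045]
eef_rot: [0.066, 0.998, 0.0, 0.003]
contact_force: [0.8, -0.2, 0.0]
opening: 0.433
finger_force: 0.0
```

Emit:
send_rows(motion=[{"x":0,"y":0,"z":3,"rx":0,"ry":0,"rz":0,"jaw":6},{"x":0,"y":0,"z":3,"rx":0,"ry":0,"rz":0,"jaw":6},{"x":0,"y":0,"z":2,"rx":0,"ry":0,"rz":0,"jaw":6},{"x":0,"y":0,"z":0,"rx":0,"ry":0,"rz":0,"jaw":6},{"x":0,"y":0,"z":0,"rx":0,"ry":0,"rz":0,"jaw":6}])

```text
clock: 15.4
tool_pos: [0.5588, 0.0119, 0.1222]
eef_rot: [0.066, 0.998, -0.0, -0.001]
contact_force: [0.3, 0.7, -0.4]
opening: 0.68
finger_force: 0.0
```

Emit:
send_rows(motion=[{"x":0,"y":0,"z":2.5,"rx":0,"ry":0,"rz":0,"jaw":6},{"x":0,"y":0,"z":2.5,"rx":0,"ry":0,"rz":0,"jaw":6},{"x":0,"y":0,"z":2,"rx":0,"ry":0,"rz":0,"jaw":6},{"x":0,"y":0,"z":1.1,"rx":0,"ry":0,"rz":0,"jaw":6},{"x":0,"y":0,"z":0,"rx":0,"ry":0,"rz":0,"jaw":6}])

```text
clock: 15.9
tool_pos: [0.5589, 0.0121, 0.0414]
eef_rot: [0.066, 0.998, -0.0, -0.0]
contact_force: [0.1, 0.5, 0.2]
opening: 0.679
finger_force: 0.0
```

Emit:
send_rows(motion=[{"x":0,"y":0,"z":0,"rx":0,"ry":0,"rz":0,"jaw":5},{"x":0,"y":0,"z":0,"rx":0,"ry":0,"rz":0,"jaw":4},{"x":0,"y":0,"z":0,"rx":0,"ry":0,"rz":0,"jaw":3},{"x":0,"y":0,"z":0,"rx":0,"ry":0,"rz":0,"jaw":3},{"x":0,"y":0,"z":0,"rx":0,"ry":0,"rz":0,"jaw":3}], grip_force=30)

```text
clock: 16.4
tool_pos: [0.5596, 0.0121, 0.0427]
eef_rot: [0.067, 0.998, 0.0, 0.001]
contact_force: [0.4, -0.0, 7.1]
opening: 0.421
finger_force: 30.0
```

Emit:
send_rows(motion=[{"x":0,"y":0,"z":-0.15,"rx":0,"ry":0,"rz":0,"jaw":3},{"x":0.5,"y":0,"z":0,"rx":0,"ry":0,"rz":0,"jaw":3},{"x":1,"y":0,"z":0,"rx":0,"ry":0,"rz":0,"jaw":3},{"x":1.5,"y":0,"z":0,"rx":0,"ry":0,"rz":0,"jaw":3},{"x":1.5,"y":0,"z":0,"rx":0,"ry":0,"rz":0,"jaw":3}])

```text
clock: 16.9
tool_pos: [0.5134, 0.0181, 0.0431]
eef_rot: [0.066, 0.998, 0.0, -0.0]
contact_force: [0.3, -0.6, -2.0]
opening: 0.422
finger_force: 30.0
```

Emit:
send_rows(motion=[{"x":1.5,"y":0,"z":0,"rx":0,"ry":0,"rz":0,"jaw":3},{"x":1.5,"y":0,"z":0,"rx":0,"ry":0,"rz":0,"jaw":3},{"x":1.5,"y":0,"z":0,"rx":0,"ry":0,"rz":0,"jaw":3},{"x":1,"y":0,"z":0,"rx":0,"ry":0,"rz":0,"jaw":3},{"x":0,"y":0,"z":0,"rx":0,"ry":0,"rz":0,"jaw":3}])

```text
clock: 17.4
tool_pos: [0.4575, 0.0255, 0.0431]
eef_rot: [0.066, 0.998, -0.0, -0.002]
contact_force: [-0.5, 0.7, -1.2]
opening: 0.421
finger_force: 30.0
```

Emit:
send_rows(motion=[{"x":0,"y":0,"z":-4,"rx":0,"ry":0,"rz":0,"jaw":3},{"x":0,"y":0,"z":-3.7,"rx":0,"ry":0,"rz":0,"jaw":3},{"x":0,"y":0,"z":0,"rx":0,"ry":0,"rz":-0.094,"jaw":3},{"x":0,"y":0,"z":0,"rx":0,"ry":0,"rz":-0.094,"jaw":3},{"x":-0.58,"y":4.1,"z":0,"rx":0,"ry":0,"rz":0,"jaw":3}])

```text
clock: 17.9
tool_pos: [0.4631, 0.0596, 0.1204]
eef_rot: [-0.023, 1.0, -0.003, -0.001]
contact_force: [0.4, 0.6, -1.3]
opening: 0.422
finger_force: 30.0
```

Emit:
send_rows(motion=[{"x":-0.58,"y":4.1,"z":0,"rx":0,"ry":0,"rz":0,"jaw":3},{"x":-0.58,"y":4.1,"z":0,"rx":0,"ry":0,"rz":0,"jaw":3},{"x":-0.58,"y":4.1,"z":0,"rx":0,"ry":0,"rz":0,"jaw":3},{"x":-0.58,"y":4.1,"z":0,"rx":0,"ry":0,"rz":0,"jaw":3},{"x":-0.58,"y":4.1,"z":0,"rx":0,"ry":0,"rz":0,"jaw":3}])

```text
clock: 18.4
tool_pos: [0.4811, 0.2745, 0.1202]
eef_rot: [-0.028, 1.0, -0.0, -0.0]
contact_force: [0.6, 0.6, -2.2]
opening: 0.423
finger_force: 30.0
```

Emit:
send_rows(motion=[{"x":-0.58,"y":4.1,"z":0,"rx":0,"ry":0,"rz":0,"jaw":3},{"x":0,"y":0,"z":0,"rx":0,"ry":0,"rz":0,"jaw":3},{"x":0,"y":0,"z":2,"rx":0,"ry":0,"rz":0,"jaw":3},{"x":0,"y":0,"z":2,"rx":0,"ry":0,"rz":0,"jaw":3},{"x":0,"y":0,"z":0,"rx":0,"ry":0,"rz":0,"jaw":3}])

```text
clock: 18.9
tool_pos: [0.4832, 0.3124, 0.078]
eef_rot: [-0.027, 1.0, -0.002, -0.002]
contact_force: [-1.9, -0.4, -1.6]
opening: 0.419
finger_force: 30.0
```

```bash
python3 - <<'E'
from plant import *
from h import *
c=snapshot("scene");crop(c,270,300,190,145,4,"pics/c7.png")
E
```

```text
(no output)
```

View pics/c7.png

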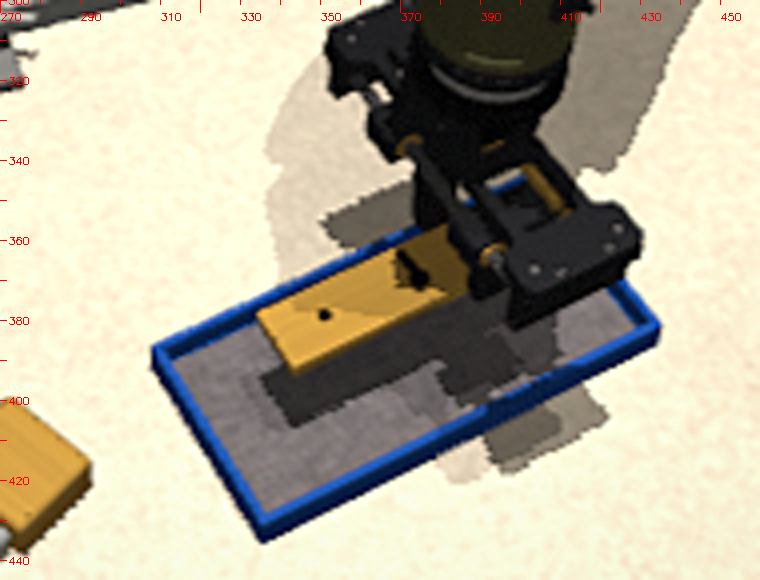

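The plate is level and aligned over the tray; lowering.

Emit:
send_rows(motion=[{"x":0,"y":0,"z":2,"rx":0,"ry":0,"rz":0,"jaw":3},{"x":0,"y":0,"z":2,"rx":0,"ry":0,"rz":0,"jaw":3},{"x":0,"y":0,"z":1.3,"rx":0,"ry":0,"rz":0,"jaw":3},{"x":0,"y":0,"z":0,"rx":0,"ry":0,"rz":0,"jaw":3},{"x":0,"y":0,"z":0,"rx":0,"ry":0,"rz":0,"jaw":3}])

```text
clock: 19.45
tool_pos: [0.4849, 0.3142, 0.0278]
eef_rot: [-0.028, 1.0, 0.0, 0.0]
contact_force: [0.7, 0.5, -1.4]
opening: 0.425
finger_force: 30.0
```

Emit:
send_rows(motion=[{"x":0,"y":0,"z":0.2,"rx":0,"ry":0,"rz":0,"jaw":3},{"x":0,"y":0,"z":0.2,"rx":0,"ry":0,"rz":0,"jaw":3},{"x":0,"y":0,"z":0.1,"rx":0,"ry":0,"rz":0,"jaw":3},{"x":0,"y":0,"z":0,"rx":0,"ry":0,"rz":0,"jaw":3},{"x":0,"y":0,"z":0,"rx":0,"ry":0,"rz":0,"jaw":3}])

```text
clock: 19.95
tool_pos: [0.4847, 0.3142, 0.0224]
eef_rot: [-0.028, 1.0, 0.0, 0.0]
contact_force: [0.5, -0.7, -1.7]
opening: 0.424
finger_force: 30.0
```

Emit:
send_rows(motion=[{"x":0,"y":0,"z":0.1,"rx":0,"ry":0,"rz":0,"jaw":3},{"x":0,"y":0,"z":0.1,"rx":0,"ry":0,"rz":0,"jaw":3},{"x":0,"y":0,"z":0,"rx":0,"ry":0,"rz":0,"jaw":3},{"x":0,"y":0,"z":0,"rx":0,"ry":0,"rz":0,"jaw":3},{"x":0,"y":0,"z":0,"rx":0,"ry":0,"rz":0,"jaw":3}])

```text
clock: 20.45
tool_pos: [0.4846, 0.3143, 0.0216]
eef_rot: [-0.028, 1.0, 0.0, 0.0]
contact_force: [-1.8, -1.1, 10.4]
opening: 0.421
finger_force: 30.0
```

Emit:
send_rows(motion=[{"x":0,"y":0,"z":0,"rx":0,"ry":0,"rz":0,"jaw":4.5},{"x":0,"y":0,"z":0,"rx":0,"ry":0,"rz":0,"jaw":5.5},{"x":0,"y":0,"z":0,"rx":0,"ry":0,"rz":0,"jaw":5.5},{"x":0,"y":0,"z":0,"rx":0,"ry":0,"rz":0,"jaw":5.5},{"x":0,"y":0,"z":0,"rx":0,"ry":0,"rz":0,"jaw":5.5}])

```text
clock: 20.95
tool_pos: [0.4845, 0.3141, 0.02]
eef_rot: [-0.028, 1.0, -0.0, -0.0]
contact_force: [0.2, 0.4, 0.4]
opening: 0.625
finger_force: 0.0
```

Emit:
send_rows(motion=[{"x":0,"y":0,"z":-1,"rx":0,"ry":0,"rz":0,"jaw":5.5},{"x":0,"y":0,"z":-3,"rx":0,"ry":0,"rz":0,"jaw":5.5},{"x":0,"y":0,"z":-4,"rx":0,"ry":0,"rz":0,"jaw":5.5},{"x":0,"y":0,"z":-4,"rx":0,"ry":0,"rz":0,"jaw":5.5},{"x":0,"y":0,"z":0,"rx":0,"ry":0,"rz":0,"jaw":5.5}])

```text
clock: 21.45
tool_pos: [0.4873, 0.3162, 0.1458]
eef_rot: [-0.027, 1.0, 0.003, 0.004]
contact_force: [1.0, 0.0, 0.7]
opening: 0.626
finger_force: 0.0
```

```bash
python3 - <<'E'
from plant import *
from h import *
c=snapshot("scene");cv2.imwrite("pics/end.png",c["img"][:,:,::-1])
E
```

```text
(no output)
```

View pics/end.png

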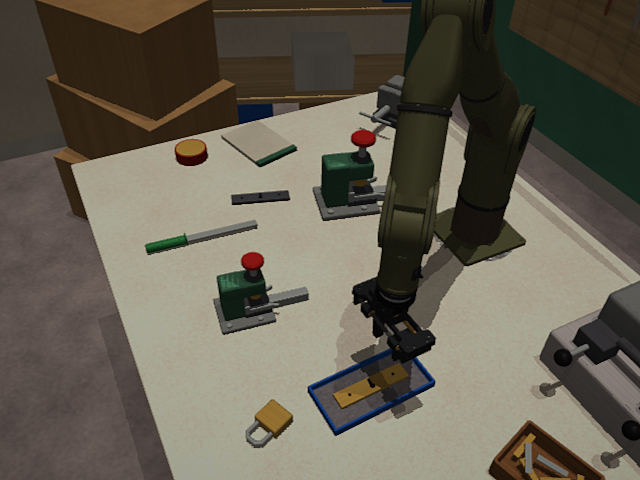

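The plate lies flat in the tray, centred near (370,383). The knob is up, and the dark plate, file and padlock have not moved.

```bash
python3 -c "
from plant import *
print(finish_job())"
```

```text
the job is handed in; nothing more can be done
None
```

I stamped the brass plate at the second stop, laid it flat and released it in the blue tray, left the plunger up and the bystanders unmoved, and handed the job in at about 21.5 s; the hand-in returned no verdict.

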